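Open the push-and-turn medicine bottle under its dosing cup

ROBOT

A 6-joint arm with a two-finger parallel gripper is mounted at the origin on the work surface. World frame = base frame: x ahead of the robot, y to its left, z up, the work surface at z = 0. Lengths are in m, angles in rad, forces in N, time in s.
With the tool pointing down it reaches from about 0.25 to 0.725 m from the base axis. Payload 4 kg.
Tool frame: the origin (TCP) lies midway between the tips of the shut fingers; the grasp point (between the pads) lies 19 mm behind it; z points along the fingers, y is the line along which they close (so a half turn about z gives the same grasp; the last joint's range is limited). The gripper opens to 85 mm and grips with 20 to 120 N. Pads are 22 mm wide; open, the fingers measure 114 mm over their backs; the gripper's body (76 mm by 85 mm) begins 54 mm behind the grasp point. The pads swing forward as they close: fully open they stand 13 mm farther back than shut.
Start: joints at [1.294, 0.241, 0.005, 1.335, 0, 1.571], TCP at [0.137, 0.481, 0.231] pointing down, gripper open.
Joint ranges: [-2.72, 2.72], [-1.05, 1.87], [-1.09, 1.28], [-1.99, 2.15], [-1.42, 1.44], [-3.14, 3.14]. Speed limits (rad/s): [2.79, 2.79, 3.14, 3.14, 3.14, 3.14].

INTERFACE

Orientations are given as a unit quaternion [x, y, z, w].
In Python, from workcell import status, camera, get_calibration, ticket gives the robot as it stands.
- The arm moves only by the shell command python3 -m creep 'ROWS' [OPENING]. ROWS is JSON, a list of rows, each a list of 6 numbers: the shift along the world's x, y, z in cm, then the turn, a rotation vector about the world's x, y, z in degrees. A call has 1 to 8 rows; each row shifts and turns the commanded pose from where the row before left it; what a row does not reach is not made up. A row lasts 1/10 s, in which the tool goes at most 50 mm and 8.59 degrees, less where a joint would pass 70% of its speed; a pose out of reach is approached as far as the arm can. A call is refused whole if a number of a shift passes 5 or a number of a turn 8.59, either way. A call with a gripper value outside its range is refused whole. OPENING is the opening, from -1 (shut) to 1 (fully open), so that 0 is half open, set as the call begins (- or left out, the last holds). The fingers move at their own pace and stop on an object; the grip force is fixed at half the most. Time passes only in rows, so rows that do not move let the fingers close. It gives the time, the measured TCP pose, the force, the opening and the grip force at its end, in the units of the state.
- status.get_obs(): the state, without advancing time (a new reading comes with each control period).
- camera(name): name is "side" or "top"; returns the picture (384x512x3 uint8, red, green, blue); there is no depth.
- get_calibration(name): a dict with "fx", "fy", "cx", "cy" (pixels), "rvec" (rotation vector, rad) and "tvec" (3), from world to camera coordinates, as OpenCV has them. Camera axes: x right, y down, z forward; pixel columns grow to the right and rows downward; lengths in m; the calibration is good to about 2 mm. A picture is of the moment at which its call begins. get_calibration takes no time and is no camera call.
- ticket.job_done(): hands the job in; it is judged then, once.
The state is a dict: "clock": time; "joint_pos": joint angles; "joint_vel": joint speeds; "tau": joint torques, N m; "eef_pos": TCP position; "tool_rot": TCP orientation; "ft_force": force on the tool from outside, world axes, zero at the start; "ft_torque": the same for the moment, N m; "grip_width": finger opening in m; "grasp_force": force on a finger pad.
Only numpy, scipy, OpenCV 4.12 (cv2) and the standard library are available. Lean on these libraries where they do the work, as an engineer would, in place of code of your own. Each camera call takes 0.05 s, during which the arm holds its last target. There are 200 camera calls.

TASK

Lift the upturned steel dosing cup off the medicine bottle in the middle of the tray and set it down gently, still mouth down, wholly on the round cork coaster. Then grip the bottle's safety cap, push it down, and while it is down twist it counter-clockwise (seen from above), about a sixth of a turn, until it is free; lift it off and finish while holding it level, still in the gripper, about 5 cm straight above the bottle's mouth. Leave everything else where it stands.

Things in the scene. Friction and masses are not known exactly. Their poses are not given: they have to be found in the camera images.
- bottle: amber medicine bottle, 58 mm across, fixed upright in a round wooden block (76 mm across, 25 mm high) amid the tray; it cannot move or turn. Origin: on its axis at the block's underside, z up; shoulder 75 mm, rim of the neck (mouth) 106 mm above the origin. x axis: the line on which the cap's two lugs must lie (either way round) to lift off.
- cap_center (a point): centre of the round white ribbed safety cap, 48 mm across, 28 mm high, 25 g, under the dosing cup at the start. On its axis, 14 mm above its lower edge; 109 mm above the bottle's origin when locked. Its x axis runs through its two inner lugs; locked, it lies 60 deg clockwise of the bottle's x axis. Off the neck, it must rise 15 mm from its locked height to be clear.
- liner (a joint): travel (m) of the spring liner in the bottle's mouth that holds the cap up in its notches: 0 = cap locked. Force 6 N plus 1 N per mm. Pushed down over 3.5 mm (aim for 5 to 6; it bottoms at 7) the cap can be turned counter-clockwise seen from above; after about 60 deg (50 to 75 is good, stop near 80) it is free and pops up 2 mm above its locked height (-0.002).
- dose_cup_center (a point): centre (on the axis, half-way up) of a round steel dosing cup, 58 mm outside diameter, 53 mm inside, 46 mm high, 60 g, loose, upturned (mouth down) over the cap and resting on the cap's top: its rim is then 80 mm above the bottle's origin, 5 mm above the shoulder. It must rise 45 mm to clear the cap. z axis up, towards its closed end.
- coaster_top (a point): centre of the top face of a flat round cork coaster, 100 mm across, 5 mm thick, fixed on the tray at one of five places 125 mm from the tray's middle. z up.
- caddy_center (a point): centre of the white two-tier pill caddy, 76 x 76 x 62 mm, loose on the tray: leave alone
- brown_cup_center (a point): centre of the rust-brown ceramic cup, 72 mm across, 78 mm high, loose on the tray: leave alone
- jar_center (a point): centre of the clear screw-top jar, 66 mm across, 70 mm high, loose on the tray: leave alone
- case_center (a point): centre of the small wooden clip case, 55 x 85 x 43 mm, loose on the tray: leave alone
- specs_center (a point): centre of the black spectacles case, 60 x 160 x 35 mm, loose beside the tray on the left: leave alone
- torch_center (a point): centre of the small metal torch, 135 mm long, 34 mm thick, lying beside the tray on the right: leave alone
Mind the look-alikes: they are no part of the job. What is shaped like the part that bears dose_cup_center but blue or red is not meant.

How it is judged:
By the outcome, as a careful person would: the job done as asked, in the order asked, and still so for the second after the job is handed in, while the arm keeps its last pose, push and grip.
It also fails if it takes over 48 s, if anything falls off the work surface, if the arm or the gripper's body presses on something with over 40 N, if the wrist force passes 120 N, or if a joint passes its speed limit or range.

## Working session

There is one attempt and no reset: what is moved stays moved. The work goes in short steps, Python scripts to look and compute and a shell command to move; the robot and the scene stay as the last step left them, time stands still between calls to the robot, and variables do not carry over. Pictures are saved under pics/ and viewed, at most 10 in all, crops included, and the job is handed in when it is done.

```bash
mkdir -p pics; python3 - <<'E'
from workcell import status,camera,get_calibration
import cv2
for n in("top","side"):
    cv2.imwrite(f"pics/{n}0.png",cv2.resize(camera(n)[:,:,::-1],(800,600),interpolation=cv2.INTER_CUBIC))
    print(n,get_calibration(n))
o=status.get_obs();print({k:o[k] for k in("clock","eef_pos","tool_rot","grip_width","ft_force")})
E
```

```text
top {'fx': 378.8481800160319, 'fy': 378.8481800160319, 'cx': 252.62635606395352, 'cy': 189.59073334495537, 'rvec': array([ 2.15310794, -2.20508695,  0.06971889]), 'tvec': array([0.00759685, 0.55557267, 1.05545018])}
side {'fx': 472.43595549173904, 'fy': 472.43595549173904, 'cx': 254.49387630334186, 'cy': 197.5741527797008, 'rvec': array([ 2.00162309, -0.7096604 ,  0.38083594]), 'tvec': array([-0.43354994,  0.27786586,  1.11404118])}
{'clock': 0.1, 'eef_pos': array([0.13646064, 0.48042955, 0.23049989]), 'tool_rot': array([ 1.37961488e-01,  9.90437141e-01, -9.33852157e-04, -1.57323637e-04]), 'grip_width': 0.08575245071830354, 'ft_force': array([-0.56574017,  0.50059309, -0.52619357])}
```

View pics/top0.png

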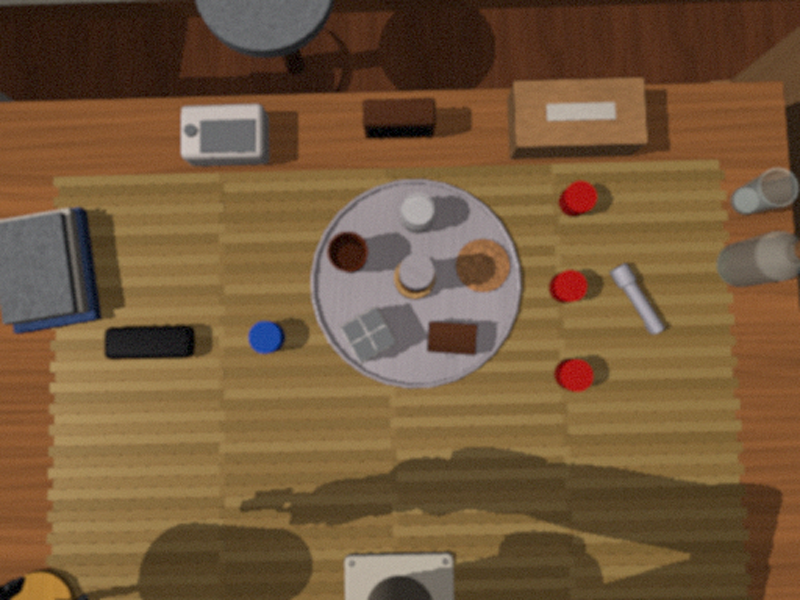

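View pics/side0.png

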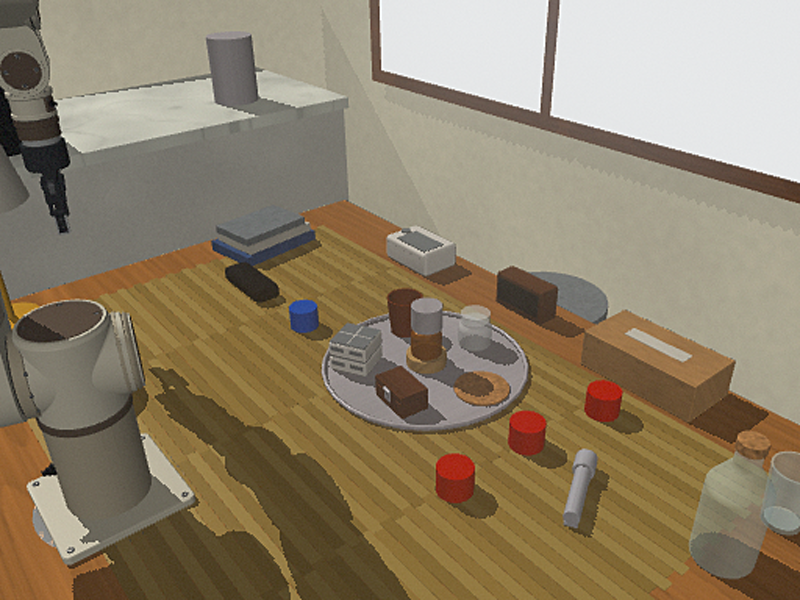

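The top view shows the bottle and steel cup at (417,275), the coaster at (483,265), the glass jar at (417,211), the brown cup at (348,252), the caddy at (369,335) and the wooden case at (452,337). In the side view the cup's top is at (427,305) and the coaster at (482,388). I'll enlarge both.

```bash
cat > h.py <<'E'
import cv2,numpy as np
from scipy.optimize import least_squares
from workcell import status,camera,get_calibration
def proj(n,P):
    c=get_calibration(n);K=np.array([[c["fx"],0,c["cx"]],[0,c["fy"],c["cy"]],[0,0,1]])
    return cv2.projectPoints(np.asarray(P,float).reshape(-1,3),c["rvec"],c["tvec"],K,None)[0].reshape(-1,2)
def ray(n,uv,z):  # pixel -> world at height z
    return least_squares(lambda p:(proj(n,[p[0],p[1],z])-uv).ravel(),[.5,0]).x
def tri(ut,us):
    r=least_squares(lambda p:np.r_[(proj("top",p)-ut).ravel(),(proj("side",p)-us).ravel()],[.5,0,.1]);return r.x,r.fun
def crop(n,x,y,w,h,s,f):
    cv2.imwrite(f,cv2.resize(camera(n)[y:y+h,x:x+w,::-1],None,fx=s,fy=s,interpolation=cv2.INTER_CUBIC))
E
python3 - <<'E'
from h import *
crop("top",195,110,145,145,4,"pics/topc.png")
crop("side",200,180,150,100,5,"pics/sidec.png")
E
```

```text
(no output)
```

View pics/topc.png

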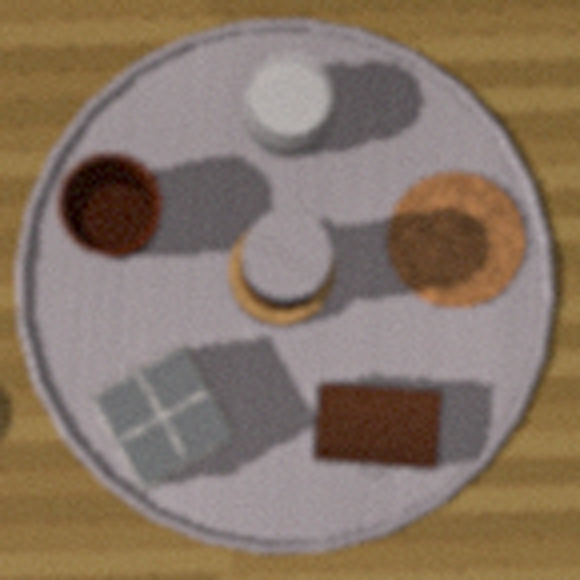

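View pics/sidec.png

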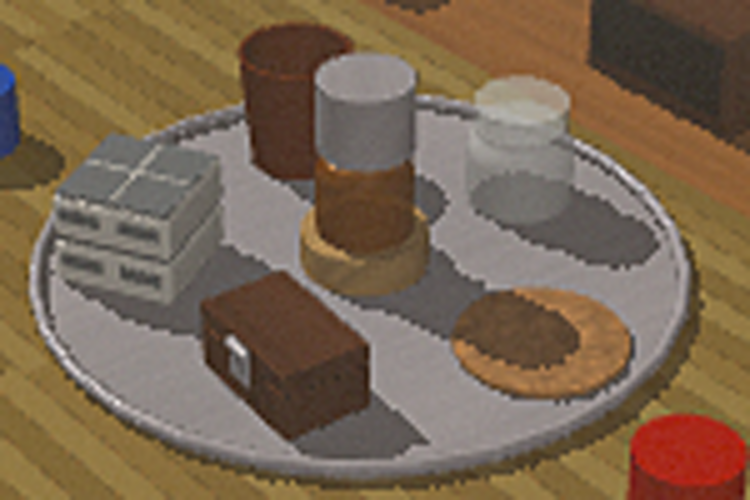

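The top crop puts the cup's top at (288,254) and the coaster at (457,239), with the jar at (289,97), brown cup (111,204), caddy (162,414) and case (378,424). In the side crop the cup's top is at (367,79) and the coaster at (542,343).

```bash
python3 - <<'E'
from h import *
T=lambda x,y:np.array([(x+.5)/4-.5+195,(y+.5)/4-.5+110])
S=lambda x,y:np.array([(x+.5)/5-.5+200,(y+.5)/5-.5+180])
for k,a,b in(("cuptop",T(288,254),S(367,79)),("coaster",T(457,239),S(542,343))): print(k,*tri(a,b))
for k,p,z in(("jar",T(289,97),.08),("brown",T(111,204),.09),("caddy",T(162,414),.07),("case",T(378,424),.05),("tray",T(286,285),.01)):print(k,ray("top",p,z))
from scipy.spatial.transform import Rotation as R
print(R.from_quat(status.get_obs()["tool_rot"]).as_matrix().round(3))
E
```

```text
cuptop [ 0.5891606  -0.04336013  0.12523527] [-0.06708494  0.0955603   0.12720463 -0.01628451]
coaster [ 0.61104386 -0.16920311  0.00218079] [-0.15881718  0.21873713  0.25778458 -0.04679229]
jar [ 0.70165569 -0.0483465 ]
brown [0.63004003 0.07276   ]
caddy [0.48943604 0.04260666]
case [ 0.47934526 -0.10440292]
tray [ 0.58051677 -0.0449039 ]
[[-0.962  0.273 -0.   ]
 [ 0.273  0.962 -0.001]
 [-0.    -0.001 -1.   ]]
```

```bash
python3 -m creep '[[2.8,-3.3,0,0,0,-4.6],[2.8,-3.3,0,0,0,-4.6],[2.8,-3.3,0,0,0,-4.6],[2.8,-3.3,0,0,0,-4.6],[2.8,-3.3,0,0,0,-4.6],[2.8,-3.3,0,0,0,-4.6],[2.8,-3.3,0,0,0,-4.6],[2.8,-3.3,0,0,0,-4.6]]' 1
python3 -m creep '[[2.8,-3.3,0,0,0,-4.6],[2.8,-3.3,0,0,0,-4.6],[2.8,-3.3,0,0,0,-4.6],[2.8,-3.3,0,0,0,-4.6],[2.8,-3.3,0,0,0,-4.6],[2.8,-3.3,0,0,0,-4.6],[2.8,-3.3,0,0,0,-4.6],[0,0,0,0,0,-4.6]]'
python3 -m creep '[[0,0,0,0,0,0],[0,0,0,0,0,0]]'; python3 -c "
from h import *;print(status.get_obs()['joint_pos'])"
```

```text
clock: 1.0
eef_pos: [0.3614, 0.2154, 0.2313]
tool_rot: [0.445, 0.896, 0.0, 0.0]
ft_force: [1.3, -0.1, 0.9]
grip_width: 0.0856
grasp_force: 0.0
clock: 1.8
eef_pos: [0.5592, -0.0182, 0.23]
tool_rot: [0.707, 0.707, -0.0, 0.001]
ft_force: [0.1, -0.2, 0.3]
grip_width: 0.0854
grasp_force: 0.0
clock: 2.0
eef_pos: [0.5562, -0.0139, 0.2309]
tool_rot: [0.703, 0.711, -0.0, -0.0]
ft_force: [0.0, 0.2, 0.5]
grip_width: 0.0854
grasp_force: 0.0
[-2.50483657e-02  3.54466798e-01  1.60642974e-01  1.37817849e+00
  1.77034639e-04  1.53456874e+00]
```

```bash
python3 -m creep '[[1.6,-1.5,-2,0,0,0],[1.6,-1.5,-2,0,0,0],[0,0,-3,0,0,0],[0,0,0,0,0,0],[0,0,0,0,0,0]]'
python3 - <<'E'
from h import *
crop("side",190,120,150,110,5,"pics/s2.png")
p=status.get_obs()["eef_pos"];print(p,(proj("side",[p])-[190,120])*5)
E
```

```text
clock: 2.5
eef_pos: [0.5877, -0.0431, 0.1615]
tool_rot: [0.703, 0.711, -0.001, -0.001]
ft_force: [-0.1, -0.2, 1.4]
grip_width: 0.0851
grasp_force: 0.0
[ 0.58870056 -0.04317161  0.16269316] [[414.81570104 318.77801513]]
```

View pics/s2.png

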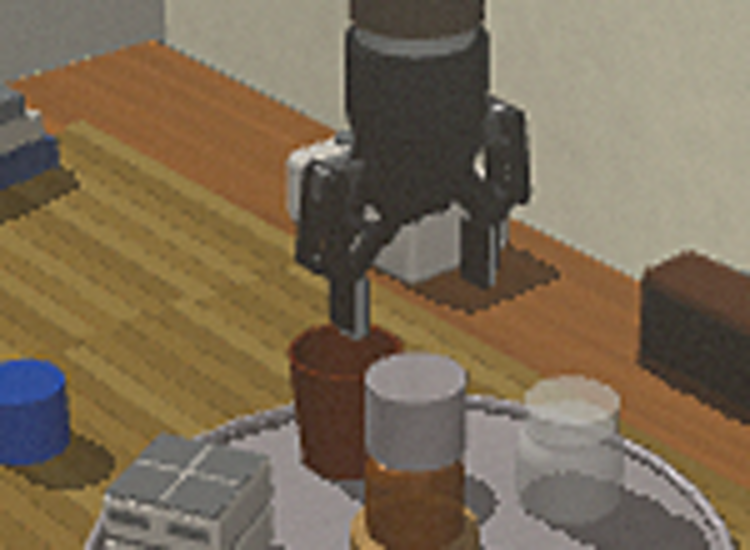

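The side crop shows the fingertips at (350,335) and (482,288). Their midpoint (416,312) lies straight above the cup's top centre (416,378), so the gripper is aligned. I'll descend and grip.

```bash
python3 -m creep '[[0,0,-2,0,0,0],[0,0,-2,0,0,0],[0,0,-2,0,0,0],[0,0,-1.3,0,0,0],[0,0,0,0,0,0],[0,0,0,0,0,0]]'
python3 -m creep '[[0,0,0,0,0,0],[0,0,0,0,0,0],[0,0,0,0,0,0],[0,0,0,0,0,0],[0,0,0,0,0,0],[0,0,0,0,0,0]]' -1
```

```text
clock: 3.15
eef_pos: [0.5893, -0.0438, 0.0896]
tool_rot: [0.704, 0.711, 0.001, 0.001]
ft_force: [-0.3, -0.1, -0.6]
grip_width: 0.0853
grasp_force: 0.0
clock: 3.75
eef_pos: [0.5895, -0.0441, 0.0898]
tool_rot: [0.704, 0.71, 0.001, 0.001]
ft_force: [-0.5, -0.2, 5.4]
grip_width: 0.0564
grasp_force: 62.4
```

```bash
python3 -m creep '[[0,0,0.5,0,0,0],[0,0,1,0,0,0],[0,0,1.5,0,0,0],[0,0,2,0,0,0],[0,0,2,0,0,0],[0,0,1,0,0,0],[0,0,0,0,0,0]]'
python3 - <<'E'
from h import *
crop("side",190,120,150,110,5,"pics/s3.png")
E
```

```text
clock: 4.45
eef_pos: [0.5898, -0.0441, 0.1703]
tool_rot: [0.704, 0.71, 0.001, 0.001]
ft_force: [0.3, 1.0, -0.2]
grip_width: 0.0564
grasp_force: 63.6
```

View pics/s3.png

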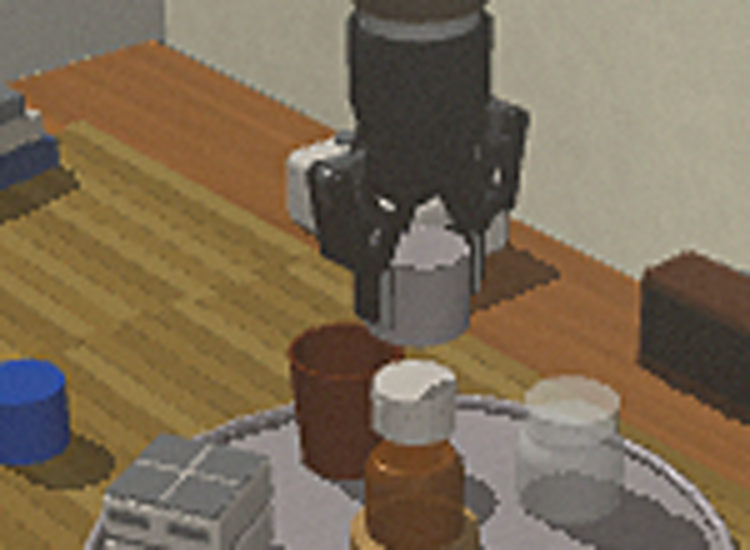

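The side crop shows the cup held level in the gripper with its rim at about (415,340). The white cap is uncovered at (414,385) and well clear of it. Next, over to the coaster.

```bash
python3 -m creep '[[0.3,-2,0,0,0,0],[0.6,-3.5,0,0,0,0],[0.6,-3.5,0,0,0,0],[0.5,-2.5,0,0,0,0],[0.1,-1,0,0,0,0],[0,0,-2,0,0,0],[0,0,-3,0,0,0],[0,0,-3,0,0,0]]'
python3 -m creep '[[0,0,-3,0,0,0],[0,0,-2,0,0,0],[0,0,-1,0,0,0],[0,0,-0.5,0,0,0],[0,0,0,0,0,0],[0,0,0,0,0,0]]'
```

```text
clock: 5.3
eef_pos: [0.6092, -0.1684, 0.0869]
tool_rot: [0.704, 0.711, 0.0, -0.0]
ft_force: [-0.5, 0.2, -0.8]
grip_width: 0.0562
grasp_force: 63.7
clock: 5.9
eef_pos: [0.6105, -0.1691, 0.0245]
tool_rot: [0.704, 0.71, 0.001, 0.001]
ft_force: [0.3, -0.2, -0.3]
grip_width: 0.0566
grasp_force: 63.7
```

```bash
python3 -m creep '[[0,0,-0.4,0,0,0],[0,0,-0.2,0,0,0],[0,0,-0.1,0,0,0],[0,0,0,0,0,0]]'
python3 -m creep '[[0,0,-0.1,0,0,0],[0,0,0,0,0,0]]'
python3 -m creep '[[0,0,-0.1,0,0,0],[0,0,0,0,0,0]]'
```

```text
clock: 6.3
eef_pos: [0.6095, -0.169, 0.0163]
tool_rot: [0.704, 0.71, -0.0, -0.0]
ft_force: [-0.8, -0.2, -0.5]
grip_width: 0.0562
grasp_force: 63.7
clock: 6.5
eef_pos: [0.6096, -0.1691, 0.0152]
tool_rot: [0.704, 0.71, -0.0, -0.0]
ft_force: [-1.0, -0.4, -0.6]
grip_width: 0.0563
grasp_force: 63.7
clock: 6.7
eef_pos: [0.6097, -0.1691, 0.015]
tool_rot: [0.704, 0.71, 0.0, 0.0]
ft_force: [-2.3, 0.5, 4.1]
grip_width: 0.0567
grasp_force: 64.0
```

```bash
python3 -m creep '[[0,0,0,0,0,0],[0,0,0,0,0,0],[0,0,0,0,0,0],[0,0,0,0,0,0],[0,0,0,0,0,0]]' 0.95
python3 -m creep '[[0,0,1,0,0,0],[0,0,2,0,0,0],[0,0,3,0,0,0],[0,0,4,0,0,0],[0,0,4,0,0,0],[0,0,0,0,0,0]]'
python3 - <<'E'
from h import *
crop("side",200,160,150,120,5,"pics/s4.png")
E
```

```text
clock: 7.2
eef_pos: [0.6096, -0.169, 0.0142]
tool_rot: [0.704, 0.71, -0.0, -0.0]
ft_force: [0.5, -0.5, -0.3]
grip_width: 0.0835
grasp_force: 0.0
clock: 7.8
eef_pos: [0.6138, -0.1702, 0.1627]
tool_rot: [0.704, 0.71, 0.003, 0.006]
ft_force: [1.1, 0.2, 0.4]
grip_width: 0.0831
grasp_force: 0.0
```

View pics/s4.png

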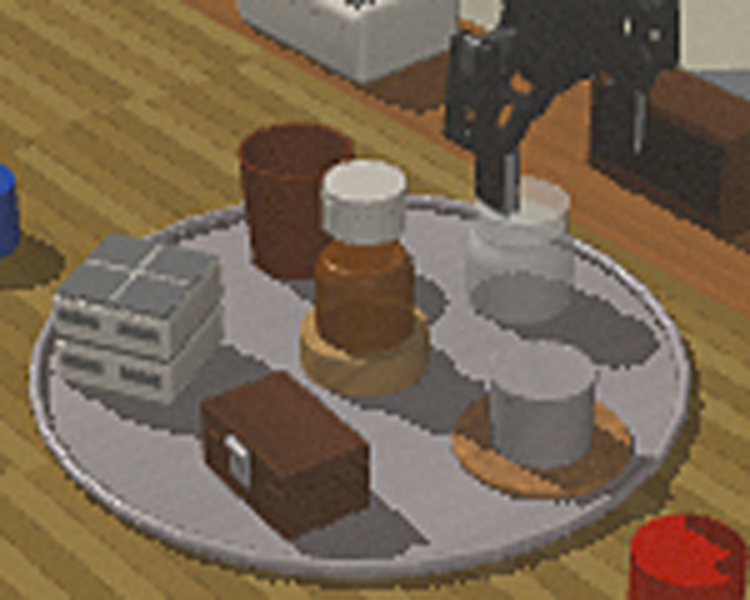

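The side crop shows the cup mouth down, wholly on the coaster (top centre at (545,370)) and the cap's top centre at (364,182). I'll work out the cap's position from that.

```bash
python3 - <<'E'
from h import *
S=lambda x,y:np.array([(x+.5)/5-.5+200,(y+.5)/5-.5+160])
for z in(.120,.123,.126):print(z,ray("side",S(364,182),z))
I=camera("top")[:,:,::-1];cv2.imwrite("pics/t5.png",cv2.resize(I[140:220,220:350],None,fx=6,fy=6,interpolation=cv2.INTER_CUBIC))
o=status.get_obs();print(o["eef_pos"],o["joint_pos"])
E
```

```text
0.12 [ 0.59118067 -0.03780323]
0.123 [ 0.58784701 -0.04173896]
0.126 [ 0.58451335 -0.04567469]
[ 0.61071768 -0.16931367  0.15667357] [-2.70451708e-01  5.40968847e-01  2.56963051e-01  1.28245038e+00
  1.41142593e-05  1.29091459e+00]
```

View pics/t5.png

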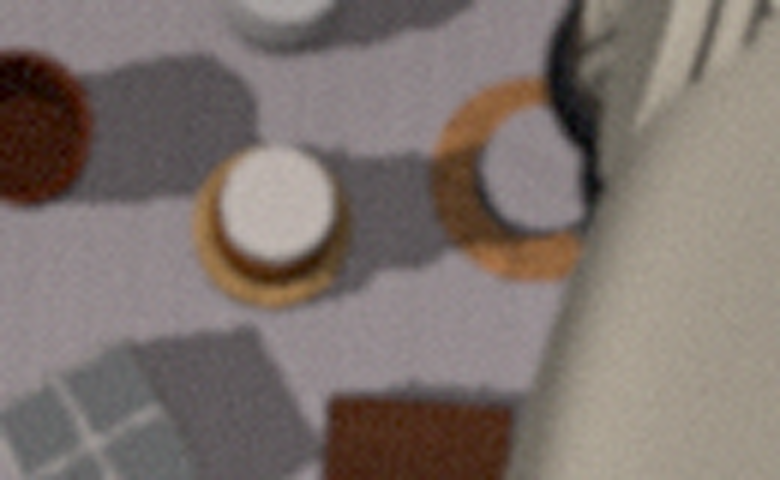

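The top crop shows the cap's top at (278,203), unobstructed. I'll triangulate it with the side view.

```bash
python3 - <<'E'
from h import *
t=np.array([278.5/6-.5+220,203.5/6-.5+140]);s=np.array([364.5/5-.5+200,182.5/5-.5+160])
print(tri(t,s));print(ray("top",t,.126))
E
```

```text
(array([ 0.58866253, -0.04152802,  0.12267079]), array([-0.09079296,  0.12944026,  0.17212275, -0.02180767]))
[ 0.5886058  -0.04167904]
```

```bash
python3 -m creep '[[-0.3,2,0,0,0,0],[-0.6,3.5,0,0,0,0],[-0.6,3.5,0,0,0,0],[-0.5,2.5,0,0,0,0],[-0.2,1.2,0,0,0,0],[0,0,0,0,0,0],[0,0,0,0,0,0]]'
python3 -m creep '[[0,0,-1.5,0,0,0],[0,0,-2.5,0,0,0],[0,0,-2,0,0,0],[0,0,-1,0,0,0],[0,0,0,0,0,0],[0,0,0,0,0,0]]'
```

```text
clock: 8.6
eef_pos: [0.5874, -0.0423, 0.1537]
tool_rot: [0.704, 0.711, -0.001, -0.0]
ft_force: [-0.6, -0.0, 0.3]
grip_width: 0.0832
grasp_force: 0.0
clock: 9.2
eef_pos: [0.5882, -0.0428, 0.0848]
tool_rot: [0.704, 0.71, 0.0, 0.0]
ft_force: [-0.2, -0.0, 0.2]
grip_width: 0.0832
grasp_force: 0.0
```

```bash
python3 -m creep '[[0,0,0,0,0,0],[0,0,0,0,0,0],[0,0,0,0,0,0],[0,0,0,0,0,0],[0,0,0,0,0,0],[0,0,0,0,0,0],[0,0,0,0,0,0]]' -1
```

```text
clock: 9.9
eef_pos: [0.5884, -0.0421, 0.0855]
tool_rot: [0.704, 0.71, 0.001, 0.001]
ft_force: [-1.0, -0.2, 5.6]
grip_width: 0.0465
grasp_force: 61.0
```

```bash
python3 -m creep '[[0,0,-0.2,0,0,0],[0,0,-0.1,0,0,0],[0,0,0,0,0,0]]'; python3 -m creep '[[0,0,-0.2,0,0,0],[0,0,0,0,0,0]]'
```

```text
clock: 10.2
eef_pos: [0.5884, -0.0421, 0.0829]
tool_rot: [0.704, 0.71, 0.001, 0.001]
ft_force: [-2.1, -1.2, 8.0]
grip_width: 0.0469
grasp_force: 61.1
clock: 10.4
eef_pos: [0.5884, -0.0421, 0.0811]
tool_rot: [0.704, 0.71, 0.001, 0.001]
ft_force: [-2.4, -0.7, 9.4]
grip_width: 0.0468
grasp_force: 61.3
```

```bash
python3 -m creep '[[0,0,-0.2,0,0,0],[0,0,0,0,0,0]]'; python3 -m creep '[[0,0,0,0,0,4],[0,0,0,0,0,4],[0,0,0,0,0,4],[0,0,0,0,0,0]]'
```

```text
clock: 10.6
eef_pos: [0.5885, -0.0421, 0.0795]
tool_rot: [0.704, 0.71, 0.001, 0.001]
ft_force: [-3.5, 0.2, 11.4]
grip_width: 0.0463
grasp_force: 61.4
clock: 11.0
eef_pos: [0.5895, -0.042, 0.08]
tool_rot: [0.625, 0.781, 0.002, 0.002]
ft_force: [-1.8, 0.3, 9.9]
grip_width: 0.0469
grasp_force: 61.6
```

```bash
python3 -m creep '[[0,0,-0.1,0,0,4],[0,0,0,0,0,4],[0,0,0,0,0,0]]'; python3 - <<'E'
from h import *
o=status.get_obs();print(o["ft_torque"],o["ft_force"],o["joint_pos"])
crop("side",220,165,90,80,7,"pics/s6.png")
E
```

```text
clock: 11.3
eef_pos: [0.5899, -0.042, 0.0793]
tool_rot: [0.569, 0.822, 0.002, 0.003]
ft_force: [-1.1, -0.2, 12.1]
grip_width: 0.047
grasp_force: 61.6
[0.02150136 0.22448361 0.00614044] [-1.07596375 -0.18254735 12.12103935] [-7.11350359e-02  5.17540705e-01  4.38691077e-03  1.05162547e+00
  2.42568272e-04  1.13972103e+00]
```

View pics/s6.png

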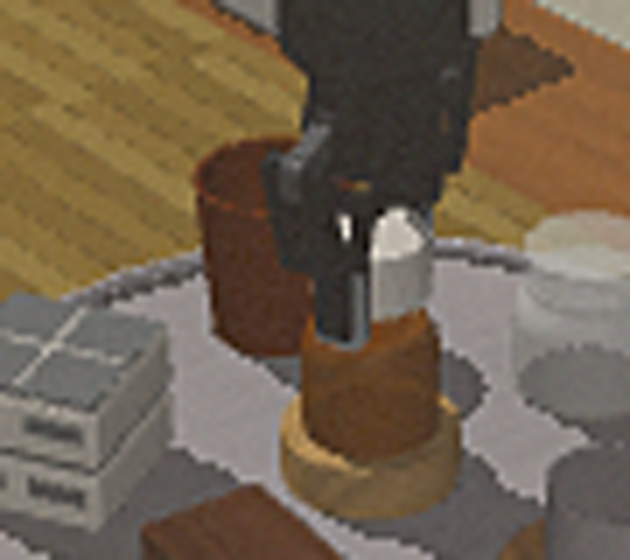

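The crop shows the cap gripped at (400,260), with a fingertip at (345,340) just above the shoulder. Vertical torque is near zero and the push is 12 N, so the cap is turning free of its notches. I'll continue the twist.

```bash
python3 -m creep '[[0,0,0,0,0,6],[0,0,0,0,0,6],[0,0,0,0,0,6],[0,0,0,0,0,0]]'; python3 -m creep '[[0,0,0,0,0,6],[0,0,0,0,0,6],[0,0,0,0,0,6],[0,0,0,0,0,6],[0,0,0,0,0,0]]';python3 -c "
from h import *;print(status.get_obs()['ft_torque'])"
```

```text
clock: 11.75
eef_pos: [0.5903, -0.0419, 0.0795]
tool_rot: [0.433, 0.901, 0.001, 0.003]
ft_force: [0.1, -0.5, 11.1]
grip_width: 0.0467
grasp_force: 61.6
clock: 12.25
eef_pos: [0.5904, -0.0419, 0.0795]
tool_rot: [0.236, 0.972, 0.001, 0.003]
ft_force: [-0.1, 1.3, 11.4]
grip_width: 0.0469
grasp_force: 61.6
[0.12386629 0.0205509  0.10633729]
```

```bash
python3 -m creep '[[0,0,0,0,0,3],[0,0,0,0,0,0]]'; python3 -m creep '[[0,0,0.3,0,0,0],[0,0,0.3,0,0,0],[0,0,0,0,0,0]]';python3 -m creep '[[0,0,0.2,0,0,0],[0,0,0.2,0,0,0],[0,0,0,0,0,0]]'
```

```text
clock: 12.45
eef_pos: [0.5904, -0.0418, 0.0795]
tool_rot: [0.211, 0.977, 0.001, 0.003]
ft_force: [-0.3, 1.1, 12.4]
grip_width: 0.0466
grasp_force: 61.6
clock: 12.75
eef_pos: [0.5904, -0.0418, 0.0849]
tool_rot: [0.212, 0.977, 0.001, 0.003]
ft_force: [2.4, -0.2, 6.7]
grip_width: 0.0464
grasp_force: 61.2
clock: 13.05
eef_pos: [0.5884, -0.0419, 0.087]
tool_rot: [0.212, 0.977, 0.0, 0.001]
ft_force: [2.1, 0.7, 4.5]
grip_width: 0.0466
grasp_force: 61.4
```

```bash
python3 -m creep '[[0,0,0.3,0,0,0],[0,0,0.4,0,0,0],[0,0,0,0,0,0]]';python3 -m creep '[[0,0,0.6,0,0,0],[0,0,1,0,0,0],[0,0,1.2,0,0,0],[0,0,1,0,0,0],[0,0,0.5,0,0,0],[0,0,0,0,0,0],[0,0,0,0,0,0],[0,0,0,0,0,0]]'
python3 - <<'E'
from h import *
o=status.get_obs();print(o["eef_pos"],o["tool_rot"],o["ft_force"])
crop("side",200,150,150,120,5,"pics/s7.png")
E
```

```text
clock: 13.35
eef_pos: [0.5877, -0.0418, 0.0933]
tool_rot: [0.212, 0.977, 0.0, -0.0]
ft_force: [3.7, 0.1, -1.2]
grip_width: 0.0467
grasp_force: 62.0
clock: 14.15
eef_pos: [0.5872, -0.042, 0.1357]
tool_rot: [0.212, 0.977, -0.0, -0.001]
ft_force: [-0.0, -1.4, 0.0]
grip_width: 0.0464
grasp_force: 62.2
[ 0.5871669  -0.04201321  0.13574872] [ 2.11815333e-01  9.77309521e-01 -1.08403823e-04 -5.93701944e-04] [-0.01931868 -1.44792627  0.01434608]
```

View pics/s7.png

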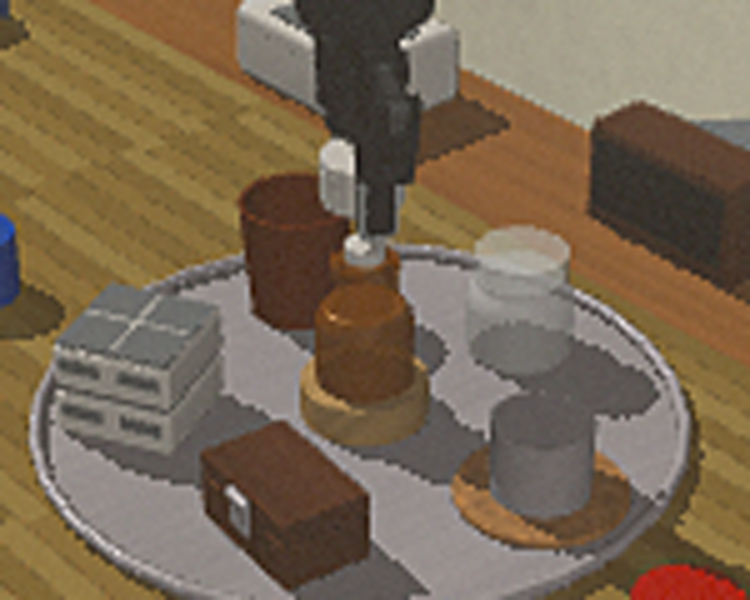

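The crop shows the cap held level at (360,180), off the neck (mouth at (365,255)). The cup is still on the coaster and nothing else has moved, so I'm handing in.

```bash
python3 -m creep '[[0.1,0,0,0,0,0],[0,0,0,0,0,0],[0,0,0,0,0,0]]'; python3 -c "
from workcell import ticket;print(ticket.job_done())"
```

```text
clock: 14.5
eef_pos: [0.5886, -0.042, 0.1361]
tool_rot: [0.212, 0.977, -0.0, -0.0]
ft_force: [1.2, -0.0, -0.7]
grip_width: 0.0469
grasp_force: 62.2
the job is handed in; nothing more can be done
None
```

The job is handed in at 14.5 s: the steel cup stands mouth down on the coaster, and the freed cap is held level about 5 cm above the bottle's mouth. No verdict came back.

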